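# Show the camera the plug in the back of the oiled box

## Task

The box on the bench is freshly oiled, so do not touch or turn it; the camera looking along its back has to see the round plug there face on, in the inspection mirror. First bring the lamp's dimmer lever straight up, to half power, and leave it there; then draw the inspection mirror out of the slotted rack by its handle and hold it upright behind the box, straight out from the plug, with the middle of the glass on the camera's line of sight, turned to 45 degrees so that the camera sees the plug in the glass. Finish while still holding the mirror steady there, and leave the other things where they are.

Things in the scene. Friction and masses are not known exactly. Their poses are not given: they have to be found in the camera images.
- dimmer (a joint): Angle (rad) of the lamp's dimmer lever about its level pivot: 0 = straight up (half power, at the long engraved line), negative = leaning towards the lamp frame's -x (the robot's side), positive = leaning to +x. Travel -0.8 to 0.8; stiff enough to stay where it is left, and moved by about 2 N at the knob.
- dimmer_pivot (a point): Point on the lever's pivot axis, 32 mm above the bench, in the fixed grey lamp base (130 x 92 mm, 36 high; two steel half-discs beside the lever rise to 66 mm). Axes of the lamp: z up, y along the pivot axis, x away from the robot. The lamp's thin neck rises 52 mm to +x of here to a small lamp head, 0.26 m high, further to +x and -y.
- dimmer_knob (a point): Middle of the knob at the lever's end, 85 mm from the pivot: a black cylinder, 16 mm in diameter and 26 mm long, lying along the pivot axis (y), so it can be pinched by its two flat ends from above and turns between the fingers.
- mirror_grip (a point): Middle of the inspection mirror's handle: a flat dark grip 14 mm thick (x), 26 wide (y), 82 tall (z, up), steel bands at its ends, a small steel ball joint below. The mirror (loose, 120 g, 168 mm tall) stands glass down in one of the three slots of the rack, which one varies. This point is 127 mm above its foot, 41 mm below its top.
- glass (a point): Middle of the mirror's glass (64 mm wide, 54 tall, in a black frame 70 x 60 x 8 mm at the foot of the mirror). x points straight out of the reflecting face, y along the width, z up the handle. It lies 97 mm below mirror_grip and 4.5 mm to its +x; the foot is 30 mm below it. In the rack the glass faces about towards the robot.
- rack: Wooden slotted rack, fixed, 56 (x) x 272 (y) x 40 mm high, origin under its middle, y along its length. Three slots 10 x 72.5 mm, 32 mm deep, in a row along y at -88, 0 and 88 mm. Tools stand in them handle up and are drawn straight up; the tallest of the others reaches 168 mm above the bench.
- mark (a point): Centre of the round dark wooden plug, 22 mm across, flush in the back face of the box (the face away from the robot). x points straight out of the back face, y along the box, z up. It is 65 mm above the bench, 55 mm behind the box's middle and 20 mm to +y of it.
- box: The freshly oiled wooden box, loose, 110 (x) x 180 (y) x 130 mm high, 0.9 kg, origin under its middle; it stands on a 3 mm felt mat, its front against a low wooden batten. Not to be touched.
- lens (a point): Middle of the lens front, 65 mm above the bench, level with the plug. The camera (black, 115 mm wide, 120 mm high) is fixed and looks along this frame's +y, its line of sight parallel to the box's back, 80 mm behind it; x points away from the robot, z up. The glass belongs where that line passes the plug, 220 to 360 mm from the lens, facing half to the plug (-x), half to the lens (-y).
- squeegee: Glue squeegee, 155 mm tall, rubber blade 68 mm wide down in a slot of the rack, round-edged wooden handle 16 x 22 mm up. Origin at its foot. Bystander.
- brush: Flat brush, 160 mm tall, bristles 64 mm wide down in a slot of the rack, pale wooden handle 13 x 20 mm up. Origin at its foot. Bystander.
- sander: Round electric sander, 124 mm across, 104 mm high, origin under its middle. Bystander.
- cup: Lidded drinking cup, 86 mm across, 119 mm high, origin under its middle. Bystander.
- sanding_block: Cork sanding block, 67 x 122 x 32 mm, origin under its middle. Bystander.
- tape: Roll of tape lying flat, 90 mm across, 24 mm high, origin under its middle. Bystander.
- offcut: Wooden offcut, 50 x 110 x 30 mm, origin under its middle. Bystander.
Things that resemble listed ones, but are neither listed nor needed, are in the scene too. What is shaped like the part that bears mirror_grip but blue or green is not meant.

How it is judged (in metres and radians):
On the way, in this order (a step that is already met when the one before it is completed fails the run):
1. the dimmer lever stands straight up (value of joint dimmer between -0.1 and 0.1 rad and velocity of joint dimmer between -0.05 and 0.05 rad/s), for 0.2 s.
2. the mirror is drawn out of the rack, in the fingers (value of joint dimmer between -0.1 and 0.1 rad and z of glass in the frame of rack above 0.08 m and contact force between the fingers and mirror above 1 N), for 0.1 s.
At the end, for the whole second after the job is handed in: Fingers hold the mirror still, upright within 4 deg; glass centre within 15 mm of the camera's line (sideways, height) and of straight out from the plug; it faces plug and lens at 45 deg to the line (3.7 deg); lever within 0.1 rad of upright; box (5 mm) and other things (25 mm) unmoved (value of joint dimmer between -0.1 and 0.1 rad and x of glass in the frame of lens between -0.015 and 0.015 m and z of glass in the frame of lens between -0.015 and 0.015 m and y of glass in the frame of mark between -0.015 and 0.015 m and angle between the x axis of glass and the y axis of lens, either way round between 0.7204 and 0.8504 rad and angle between glass's own z axis and vertical below 0.07 rad and x of each of mark, lens in the frame of glass above 0 m and contact force between the fingers and mirror above 1 N and linear speed of mirror below 0.02 m/s and angular speed of mirror below 0.15 rad/s and distance of box from where it was at the start of the episode below 0.005 m and distance of each of squeegee, brush, sander, cup, sanding_block, tape, offcut from where it was at the start of the episode below 0.025 m); the arm keeps its last pose, push and grip.
It fails at once if the oiled box is touched by robot or mirror (contact force between any of the fingers, the arm, mirror and box above 0.3 N).
It fails at once if a bystander is shifted by more than 25 mm (distance of any of squeegee, brush, sander, cup, sanding_block, tape, offcut from where it was at the start of the episode above 0.025 m).
It also fails if it takes over 45 s, if anything falls off the work surface, if the arm or the gripper's body presses on something with over 40 N, if the wrist force passes 120 N, or if a joint passes its speed limit or range.

## Robot

A 6-joint arm with a two-finger parallel gripper is mounted at the origin on the work surface. World frame = base frame: x ahead of the robot, y to its left, z up, the work surface at z = 0. Lengths are in mm, angles in degrees, forces in N, time in s.
With the tool pointing down it reaches from about 400 to 925 mm from the base axis. Payload 3.4 kg.
Tool frame: the origin (TCP) lies at the very end of the fingers, on their centre line; the grasp point (between the pads) lies 19 mm behind it (r.hold_point_z is the distance from the TCP to the grasp point, in mm); z points along the fingers, y is the line along which they close (so a half turn about z gives the same grasp; the last joint's range is limited). The gripper opens to 85 mm and grips with 20 to 120 N. Pads are 22 mm wide; open, the fingers measure 114 mm over their backs; the gripper's body (76 mm by 85 mm) begins 54 mm behind the grasp point. The pads swing forward as they close: fully open they stand 13 mm farther back than shut.
Start: joints at [-74.169, 17.578, 86.31, -0, 76.112, -4.211], TCP at [197.035, -540.193, 231.305] pointing down, gripper open.
Joint ranges: [-179.03, 179.03], [-60, 130.46], [8.19, 133.38], [-81.62, 261.62], [5.75, 156.47], [-153.77, 153.77]. Speed limits (degrees/s): [147.25, 147.25, 180, 180, 180, 180].

## Interface

Orientations are given as [roll, pitch, yaw] about the fixed x, y, z axes, in that order (R = Rz(yaw) Ry(pitch) Rx(roll)).
In Python, from workcell import r, cams, sign_off gives the robot as it stands.
- The arm moves only by the tool jog_arm, never from a script. Its argument "deltas" is a list of rows, each an object of numbers: "fingers": the gripper's target within -1 to 1 (shut at 1, half-way at 0, fully open at -1); "tx", "ty", "tz": the shift along the tool's x, y, z scaled (see below); "turn": the turn about the tool's z scaled (see below). In form: [{"fingers": .., "tx": .., "ty": .., "tz": .., "turn": ..}, ...]. A call has 1 to 12 rows; each row shifts and turns the commanded pose from where the row before left it, along the tool's axes as they then stand; what a row does not reach is not made up. The controller multiplies each number of a shift by 10 cm and each number of a turn by 90 degrees. A row lasts 1/12 s, in which the tool goes at most 41.7 mm and 7.16 degrees, less where a joint would pass 70% of its speed; a pose out of reach is approached as far as the arm can. A call with a number of a shift or a turn outside -1 to 1 is refused whole. A call with a gripper value outside its range is refused whole. The fingers move at their own pace and stop on an object; "newtons" is the grip in N (left out, the last holds). Time passes only in rows, so rows that do not move let the fingers close. It gives the time, the measured TCP pose, the force, the opening and the grip force at its end, in the units of the state.
- r.read_state(): the state, without advancing time (a new reading comes with each control period).
- cams.capture(name): name is "scene" or "side" or "wrist"; returns a dict with "pixels" (400x640x3 uint8, red, green, blue), "range_z" (400x640 float32, mm along the optical axis (not along the pixel's ray), 0 where there is no reading), "fx", "fy", "cx", "cy" (pixels), "D" ([k1, k2, p1, p2, k3] as OpenCV has them; the pictures are not rectified), "camera_from_world" (4x4, takes a point from world to camera coordinates). Camera axes: x right, y up, looking along -z (the intrinsics and any distortion apply to the point x, -y, -z); pixel columns grow to the right and rows downward; lengths in mm; the calibration is good to about 2 mm. A picture is of the moment at which its call begins.
- sign_off(): hands the job in; it is judged then, once.
The state is a dict: "clock": time; "joint_pos": joint angles; "joint_velocities": joint speeds; "joint_efforts": joint torques, N m; "ee_pos": TCP position; "eef_rot": TCP orientation; "contact_force": force on the tool from outside, world axes, zero at the start; "torque": the same for the moment, N m; "width": finger opening in mm; "grip_force": force on a finger pad.
Only numpy, scipy, OpenCV 4.12 (cv2) and the standard library are available. Lean on these libraries where they do the work, as an engineer would, in place of code of your own. Each camera call takes 0.05 s, during which the arm holds its last target. There are 200 camera calls.

## Working session

There is one attempt and no reset: what is moved stays moved. The work goes in short steps, Python scripts to look and compute and a tool call to move; the robot and the scene stay as the last step left them, time stands still between calls to the robot, and variables do not carry over. Pictures are saved under pics/ and viewed, at most 10 in all, crops included, and the job is handed in when it is done.

Besides the shell and the picture viewer there is one more tool, called as a command line: name --argument value ..., lists and objects as JSON in quotes. jog_arm: Moves the arm, as the interface text tells. Shifts and turns lie within -1 to 1; 1 stands for 10 cm of shift or 90 degrees of turn. Its arguments: {"type":"object","properties":{"deltas":{"type":"array","items":{"type":"object","properties":{"fingers":{"type":"number"},"tx":{"type":"number"},"ty":{"type":"number"},"tz":{"type":"number"},"turn":{"type":"number"}}}},"newtons":{"type":"number"}},"required":["deltas"]}

```bash
ls; mkdir -p pics
cat > h.py <<'E'
import numpy as np, cv2
from workcell import r, cams
def cap(n):
    c=cams.capture(n); np.savez('%s.npz'%n,**{k:np.array(v) for k,v in c.items()}); return c
def load(n): return dict(np.load('%s.npz'%n))
def pts(c):
    """world point for every pixel from depth"""
    H,W=c['range_z'].shape
    u,v=np.meshgrid(np.arange(W),np.arange(H))
    K=np.array([[c['fx'],0,c['cx']],[0,c['fy'],c['cy']],[0,0,1]],float)
    n=cv2.undistortPoints(np.stack([u,v],-1).reshape(-1,1,2).astype(float),K,np.array(c['D'],float)).reshape(H,W,2)
    z=c['range_z'].astype(float)
    P=np.stack([n[...,0]*z,-n[...,1]*z,-z,np.ones_like(z)],-1)
    w=P@np.linalg.inv(c['camera_from_world']).T
    w=w[...,:3]; w[z==0]=np.nan
    return w
def save(c,name): cv2.imwrite('pics/'+name,c['pixels'][...,::-1])
E
python3 - <<'E'
from h import *
a=[cap(n) for n in('scene','side')]
for c in a: print(np.linalg.inv(c['camera_from_world'])[:3].round(2).tolist(), c['fx'])
im=np.vstack([c['pixels'] for c in a])
for n,c in zip(('scene','side'),a): save(c,n+'0.png')
print(r.read_state())
E
```

```text
pics
[[-0.8, -0.34, 0.49, 1161.93], [0.6, -0.45, 0.66, 859.13], [-0.0, 0.82, 0.57, 827.79]] 518.244407061494
[[-0.97, 0.11, -0.2, 323.13], [-0.23, -0.5, 0.83, 960.49], [-0.01, 0.86, 0.51, 694.0]] 366.02519729618683
{'clock': 0.1, 'joint_pos': array([-7.41719622e+01,  1.76189797e+01,  8.63760273e+01,  6.30777532e-04,
        7.61119999e+01, -4.21029532e+00]), 'joint_velocities': array([ 0.05397689, -0.11034693, -0.23102059, -0.05428747,  0.05264173,
       -0.03007048]), 'joint_efforts': array([ 3.11940112e-04, -4.58530498e+01, -2.52607745e+01,  1.03716284e-04,
        5.64348826e-03,  1.63889911e-05]), 'ee_pos': array([ 196.84060838, -539.58854733,  230.46559523]), 'eef_rot': array([-1.79893327e+02, -8.46656409e-03,  2.00381733e+01]), 'contact_force': array([-0.88025038, -0.33468242,  0.16843217]), 'torque': array([-0.02270471, -0.00493422, -0.06850906]), 'grip_force': 0.0, 'width': 84.95407396850054}
```

View pics/scene0.png

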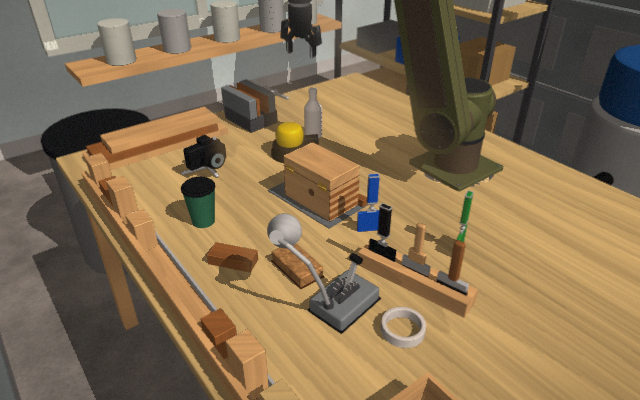

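View pics/side0.png

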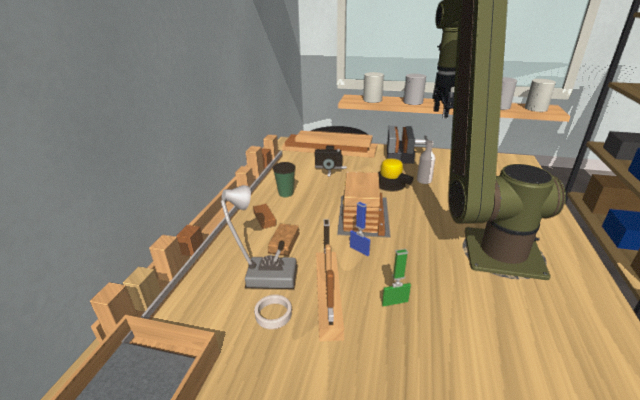

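Scene picture candidates for the mirror handle are the dark one in the rack at (385,220), a blue decoy at (373,188) and a green decoy at (466,210). The brush (420,238) and squeegee (457,260) share the rack. By the description I choose the dark one at (385,220). The knob is at (355,258), the lamp base at (345,300), the box at (320,185) and the camera at (205,155). The side picture shows the same things, with the dark handle at (326,233).

Run:
```python
from h import *
s=load('scene')
ims=[]
for (x,y,w,h) in [(330,180,160,140),(180,120,200,150)]:
    ims.append(cv2.resize(s['pixels'][y:y+h,x:x+w],(400,350 if w==160 else 300),interpolation=cv2.INTER_CUBIC))
d=load('side')
ims.append(cv2.resize(d['pixels'][180:320,220:380],(400,350),interpolation=cv2.INTER_CUBIC))
ims.append(cv2.resize(d['pixels'][140:260,300:460],(400,300),interpolation=cv2.INTER_CUBIC))
im=np.vstack([np.hstack([ims[0][:300],ims[1]]),np.hstack([ims[2][:300],ims[3]])])
cv2.imwrite('pics/crops.png',im[...,::-1])
for n in('scene','side'):
    c=load(n);w=pts(c)
    L={'scene':[(385,212),(380,250),(355,258),(420,235),(457,250),(345,300),(320,155),(310,195),(205,155),(215,160),(373,185),(200,185),(290,130),(285,230),(295,265),(230,255)],'side':[(326,233),(326,225),(281,245),(329,252),(331,290),(270,275),(362,180),(328,160)]}[n]
    for u,v in L: print(n,(u,v),w[v,u].round(0))
```

```text
scene (385, 212) [504. 215. 166.]
scene (380, 250) [502. 208.  53.]
scene (355, 258) [615. 249. 117.]
scene (420, 235) [478. 298. 143.]
scene (457, 250) [455. 378. 144.]
scene (345, 300) [656. 270.  37.]
scene (320, 155) [ 432. -116.  132.]
scene (310, 195) [497. -74.  51.]
scene (205, 155) [ 644. -389.   80.]
scene (215, 160) [ 623. -371.   65.]
scene (373, 185) [426.  91. 141.]
scene (200, 185) [ 748. -196.  118.]
scene (290, 130) [ 376. -345.   97.]
scene (285, 230) [752. 201. 224.]
scene (295, 265) [676. 114.  33.]
scene (230, 255) [774. -13.  27.]
side (326, 233) [494. 219. 149.]
side (326, 225) [494. 218. 173.]
side (281, 245) [606. 251. 117.]
side (329, 252) [469. 298. 154.]
side (331, 290) [446. 385. 120.]
side (270, 275) [633. 280.  34.]
side (362, 180) [ 449. -126.  131.]
side (328, 160) [ 619. -370.   81.]
```

View pics/crops.png

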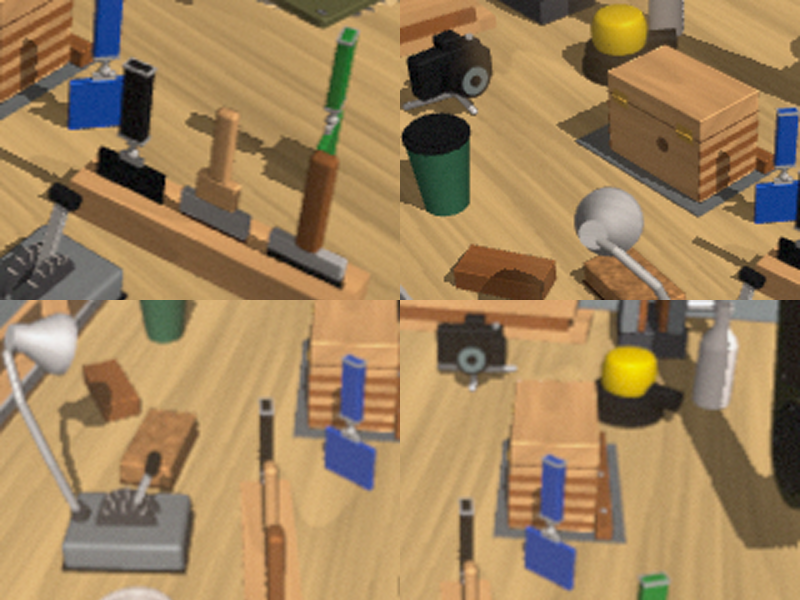

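The crops show the dark handle in the rack's far slot and the lever leaning towards the robot. The plug is at scene pixel (311,192) and the lens at about (218,160).

Run:
```python
from h import *
C={n:load(n) for n in('scene','side')}; Wd={n:pts(c) for n,c in C.items()}
def sel(n,box,zr,xr=None,yr=None):
    w=Wd[n]; u0,v0,u1,v1=box; p=w[v0:v1,u0:u1].reshape(-1,3); px=C[n]['pixels'][v0:v1,u0:u1].reshape(-1,3)
    m=(p[:,2]>zr[0])&(p[:,2]<zr[1])
    return p[m],px[m]
def rect(p): return [np.round(x,1) for x in cv2.minAreaRect(p[:,:2].astype(np.float32))]
# plane of the box back
p,_=sel('scene',(285,160,318,200),(15,80))
p=p[(p[:,0]>470)&(p[:,0]<530)]
c=np.median(p,0)
for _ in range(4):
    nrm=np.linalg.svd(p-p.mean(0))[2][2]; d=(p-p.mean(0))@nrm; p=p[abs(d)<max(3,2*d.std())]
print('backplane',p.mean(0),nrm,len(p),d.std(),'plug',np.nanmedian(Wd['scene'][189:196,309:314].reshape(-1,3),0))
for n,b in(('scene',(270,135,370,200)),('side',(335,160,390,215))):
    p,_=sel(n,b,(127,137)); p=p[(p[:,0]<530)&(p[:,0]>300)&(p[:,1]<20)]; print('boxtop',n,rect(p),np.median(p[:,2]))
for n,b in(('scene',(355,225,480,312)),('side',(310,240,350,340))):
    p,_=sel(n,b,(36,43)); print('rack',n,rect(p),len(p))
for n,b in(('scene',(305,265,385,330)),('side',(240,250,300,295))):
    p,_=sel(n,b,(32,39)); p=p[(p[:,0]>560)]; print('lamp',n,rect(p),len(p))
    p,_=sel(n,b,(55,68)); print(' discs',rect(p),len(p))
for n,b in(('scene',(345,250,368,266)),('side',(272,238,290,256))):
    p,px=sel(n,b,(95,135)); k=px.max(1)<50; print('knob',n,p[k].mean(0),p[k].min(0),p[k].max(0),k.sum())
for n,b in(('scene',(375,200,396,238)),('side',(318,216,334,250))):
    p,px=sel(n,b,(90,175)); k=(px.max(1)<70)&(abs(p[:,1]-215)<60); print('grip',n,rect(p[k]),p[k].mean(0),p[k].max(0),k.sum())
for n,b in(('scene',(205,145,228,172)),('side',(315,150,342,172))):
    p,px=sel(n,b,(40,100)); print('lens',n,np.median(p[p[:,1]>p[:,1].max()-12],0),p.max(0))
```

```text
backplane [ 502.91366849 -116.21674627   51.84366118] [-0.99193031 -0.12677516  0.0015252 ] 513 1.4351883707278 plug [496.99771198 -68.60676487  63.63247149]
boxtop scene [array([445.2, -97.2]), array([116.9, 184.7]), np.float64(7.5)] 131.1944178664536
boxtop side [array([444.8, -98.2]), array([109.8, 186.4]), np.float64(7.5)] 131.19508313354163
rack scene [array([464.5, 283.8]), array([236.1, 281.2]), np.float64(53.5)] 1481
rack side [array([473.2, 289.9]), array([ 56.2, 273. ]), np.float64(15.3)] 1250
lamp scene [array([650.1, 212.9]), array([129.5, 171.7]), np.float64(10.5)] 1203
 discs [array([664. , 254.5]), array([87.4, 30.2]), np.float64(9.0)] 200
lamp side [array([641. , 251.7]), array([128. ,  90.5]), np.float64(10.1)] 680
 discs [array([660.7, 254.8]), array([89.9, 30.6]), np.float64(12.5)] 133
knob scene [612.00302341 247.73980207 113.10794442] [600.92367792 233.12813919 103.2895261 ] [618.62488569 258.93442311 118.9982079 ] 88<stdin>:23: RuntimeWarning: Mean of empty slice.
  ret = um.true_divide(
Traceback (most recent call last):
ValueError: zero-size array to reduction operation minimum which has no identity
```

Run:
```python
from h import *
C={n:load(n) for n in('scene','side')}; Wd={n:pts(c) for n,c in C.items()}
a=np.radians(10.3); R=np.array([[np.cos(a),np.sin(a),0],[-np.sin(a),np.cos(a),0],[0,0,1]])
o=np.array([641,252,0])
for n in C:
    w=Wd[n].reshape(-1,3); px=C[n]['pixels'].reshape(-1,3); q=(w-o)@R.T
    m=(abs(q[:,0])<62)&(abs(q[:,1])<45)
    print(n,'base top edges',[np.percentile(q[(abs(q[:,2]-36)<3)&(abs(q[:,0])<80)&(abs(q[:,1])<60)][:,i],[1,99]).round(1) for i in(0,1)])
    for z in range(44,122,6):
        k=m&(q[:,2]>=z)&(q[:,2]<z+6)
        if k.sum(): print(z,k.sum(),'x',np.percentile(q[k,0],[0,10,25,50,75,90,100]).round(0),'y',np.percentile(q[k,1],[0,25,50,75,100]).round(0))
    k=m&(q[:,2]>98)&(q[:,0]<10); kk=w[k]
    print('knob',kk.min(0).round(1),kk.max(0).round(1),k.sum(), 'lampframe',q[k].min(0).round(1),q[k].max(0).round(1))
a=np.radians(15.3); R=np.array([[np.cos(a),np.sin(a),0],[-np.sin(a),np.cos(a),0],[0,0,1]])
o=np.array([473.2,289.9,0])
for n in C:
    w=Wd[n].reshape(-1,3); q=(w-o)@R.T
    k=(abs(q[:,0])<50)&(abs(q[:,1]+88)<42)
    for lo,hi in((45,58),(90,120),(125,162),(164,172)):
        j=k&(q[:,2]>lo)&(q[:,2]<hi); print(n,lo,j.sum(), *[np.percentile(q[j][:,i],[0,5,50,95,100]).round(1) for i in(0,1)], q[j][:,2].max().round(1))
    k=(abs(q[:,0])<40)&(abs(q[:,1])<150)&(abs(q[:,2]-40)<3); print('rack',[np.percentile(q[k][:,i],[1,99]).round(1) for i in (0,1)])
```

```text
scene base top edges [array([-59.1,  64.6]), array([-44. ,  43.3])]
44 107 x [-28. -10.   2.  26.  47.  56.  61.] y [-16.  -5.   6.  12.  14.]
50 89 x [-25.  -8.  -3.  15.  25.  29.  61.] y [-15.  -9.   2.  12.  13.]
56 92 x [-20. -12.  -7.   7.  18.  23.  60.] y [-16. -10.  -1.  11.  14.]
62 80 x [-18. -11.  -9.  -2.   6.  11.  19.] y [-16. -10.   3.  10.  14.]
68 20 x [-18. -16. -14. -11. -10.   4.  62.] y [-13.  -4.   1.   3.   5.]
74 20 x [-24. -21. -17. -15. -14. -13. -11.] y [-8. -4.  1.  3.  5.]
80 18 x [-25. -23. -19. -17. -16. -15. -13.] y [-7. -3. -0.  3.  4.]
86 17 x [-24. -22. -21. -20. -17. -17. -17.] y [-8. -3. -1.  3.  5.]
92 27 x [-33. -28. -26. -24. -21. -21. -19.] y [-8. -3. -1.  3.  6.]
98 11 x [-37. -30. -27. -25. -24. -24. -22.] y [-5. -3.  2.  4. 10.]
104 29 x [-38. -33. -28. -26. -26. -25. -24.] y [-16.  -7.   2.   9.  12.]
110 44 x [-39. -35. -32. -28. -26. -24. -23.] y [-15.  -6.   2.   7.  12.]
116 25 x [-36. -34. -33. -30. -28. -27. -25.] y [-13.  -9.  -2.   2.  10.]
knob [600.9 231.6  99.8] [620.  258.9 119. ] 109 lampframe [-38.9 -15.6  99.8] [-22.3  12. 
[... 1110 characters left out ...]
  4.2  6.8  8. ] [-119.2 -114.5  -83.9  -52.1  -50.8] 57.9
scene 90 113 [-6.6 -1.7  6.7  9.5 10.6] [-97.5 -95.8 -82.6 -72.6 -71.1] 119.7
scene 125 166 [-8.  -1.6  6.7  9.4 10.6] [-98.4 -96.4 -83.1 -73.2 -72.1] 161.9
scene 164 39 [-9.4 -3.6  7.2 10.  10.4] [-97.8 -96.  -84.1 -73.  -72.4] 171.7
rack [array([-26. ,  30.9]), array([-130.4,  137.5])]
side 45 3 [3.9 3.9 3.9 4.  4. ] [-96.4 -96.3 -95.7 -95.3 -95.3] 52.8
side 90 21 [-6.3 -6.2  4.4  7.   7.1] [-79.9 -79.1 -75.8 -74.1 -73.8] 119.3
side 125 72 [-6.4 -6.3  0.2  6.6  6.7] [-78.5 -77.6 -75.5 -73.2 -71.6] 161.9
side 164 17 [-7.1 -6.5 -1.2  6.2  6.2] [-90.  -81.6 -75.5 -73.6 -72.8] 171.9
rack [array([-27.7,  27.4]), array([-130.7,  135. ])]
```

Estimates (world mm):

| Item | Position | Yaw / angle |
|---|---|---|
| Knob | (609.5, 245.5, 111) | lever about -22° |
| Lamp pivot | (641, 251) | lamp yaw 10.3° |
| Mirror grip | (496, 208, 135) | rack yaw 15.3° |
| Plug | (497, -70, 65) | box yaw 7.4° |
| Glass target | (576.4, -59.5, 65) | glass facing yaw 232.4° |

Next I move to above the knob.

jog_arm --deltas '[{"tz": -0.35, "fingers": -0.1}, {"tz": -0.35, "fingers": -0.1}, {"tx": 0.274, "ty": -0.248, "fingers": -0.1}, {"tx": 0.274, "ty": -0.248, "fingers": -0.1}, {"tx": 0.274, "ty": -0.248, "fingers": -0.1}, {"tx": 0.274, "ty": -0.248, "fingers": -0.1}, {"tx": 0.274, "ty": -0.248, "fingers": -0.1}, {"tx": 0.274, "ty": -0.248, "fingers": -0.1}, {"tx": 0.274, "ty": -0.248, "fingers": -0.1}, {"tx": 0.274, "ty": -0.248, "fingers": -0.1}, {"tx": 0.274, "ty": -0.248, "fingers": -0.1}, {"tx": 0.274, "ty": -0.248, "fingers": -0.1}]' --newtons 30

```text
invalid input
```

jog_arm --deltas '[{"tx": 0.274, "ty": -0.248, "fingers": -0.1}, {"tx": 0.274, "ty": -0.248, "fingers": -0.1}, {"tx": 0.274, "ty": -0.248, "fingers": -0.1}, {"tx": 0.274, "ty": -0.248, "fingers": -0.1}, {"tx": 0.274, "ty": -0.248, "fingers": -0.1}, {"tx": 0.274, "ty": -0.248, "fingers": -0.1}, {"tx": 0.274, "ty": -0.248, "fingers": -0.1}, {"tx": 0.274, "ty": -0.248, "fingers": -0.1}, {"tx": 0.274, "ty": -0.248, "fingers": -0.1}, {"tx": 0.274, "ty": -0.248, "fingers": -0.1}, {"turn": 0.054, "fingers": -0.1}, {"turn": 0.054, "fingers": -0.1}]'

```text
invalid input
```

jog_arm --deltas '[{"fingers": -0.1, "tx": 0, "ty": 0, "tz": -0.35, "turn": 0}, {"fingers": -0.1, "tx": 0, "ty": 0, "tz": -0.35, "turn": 0}]' --newtons 30

```text
clock: 0.27
ee_pos: [196.4, -537.9, 298.8]
eef_rot: [-179.5, -0.0, 20.0]
contact_force: [0.1, -0.1, -0.5]
width: 64.1
grip_force: 0.0
```

jog_arm --deltas '[{"fingers": -0.1, "tx": 0.274, "ty": -0.248, "tz": 0, "turn": 0}, {"fingers": -0.1, "tx": 0.274, "ty": -0.248, "tz": 0, "turn": 0}, {"fingers": -0.1, "tx": 0.274, "ty": -0.248, "tz": 0, "turn": 0}, {"fingers": -0.1, "tx": 0.274, "ty": -0.248, "tz": 0, "turn": 0}, {"fingers": -0.1, "tx": 0.274, "ty": -0.248, "tz": 0, "turn": 0}, {"fingers": -0.1, "tx": 0.274, "ty": -0.248, "tz": 0, "turn": 0}, {"fingers": -0.1, "tx": 0.274, "ty": -0.248, "tz": 0, "turn": 0}, {"fingers": -0.1, "tx": 0.274, "ty": -0.248, "tz": 0, "turn": 0}, {"fingers": -0.1, "tx": 0.274, "ty": -0.248, "tz": 0, "turn": 0}, {"fingers": -0.1, "tx": 0.274, "ty": -0.248, "tz": 0, "turn": 0}, {"fingers": -0.1, "tx": 0.274, "ty": -0.248, "tz": 0, "turn": 0}, {"fingers": -0.1, "tx": 0.274, "ty": -0.248, "tz": 0, "turn": 0}]'

```text
clock: 1.27
ee_pos: [404.1, -146.1, 301.1]
eef_rot: [-180.0, 0.0, 20.0]
contact_force: [0.2, -0.2, -0.8]
width: 47.1
grip_force: 0.0
```

jog_arm --deltas '[{"fingers": -0.1, "tx": 0.274, "ty": -0.248, "tz": 0, "turn": 0}, {"fingers": -0.1, "tx": 0.274, "ty": -0.248, "tz": 0, "turn": 0}, {"fingers": -0.1, "tx": 0.274, "ty": -0.248, "tz": 0, "turn": 0}, {"fingers": -0.1, "tx": 0.274, "ty": -0.248, "tz": 0, "turn": 0}, {"fingers": -0.1, "tx": 0.274, "ty": -0.248, "tz": 0, "turn": 0}, {"fingers": -0.1, "tx": 0.274, "ty": -0.248, "tz": 0, "turn": 0}, {"fingers": -0.1, "tx": 0.274, "ty": -0.248, "tz": 0, "turn": 0}, {"fingers": -0.1, "tx": 0.274, "ty": -0.248, "tz": 0, "turn": 0}, {"fingers": -0.1, "tx": 0.274, "ty": -0.248, "tz": 0, "turn": 0}, {"fingers": -0.1, "tx": 0.274, "ty": -0.248, "tz": 0, "turn": 0}, {"fingers": -0.1, "tx": 0, "ty": 0, "tz": 0, "turn": 0.054}, {"fingers": -0.1, "tx": 0, "ty": 0, "tz": 0, "turn": 0.054}]'

```text
clock: 2.27
ee_pos: [576.8, 181.3, 299.9]
eef_rot: [-180.0, 0.1, 10.3]
contact_force: [0.0, -0.3, -0.5]
width: 47.0
grip_force: 0.0
```

jog_arm --deltas '[{"fingers": -0.1, "tx": 0, "ty": 0, "tz": 0, "turn": 0}, {"fingers": -0.1, "tx": 0, "ty": 0, "tz": 0, "turn": 0}]'

```text
clock: 2.43
ee_pos: [576.0, 179.0, 300.6]
eef_rot: [180.0, 0.1, 10.5]
contact_force: [0.3, 0.5, -0.7]
width: 46.9
grip_force: 0.0
```

jog_arm --deltas '[{"fingers": -0.1, "tx": 0.225, "ty": -0.297, "tz": 0, "turn": 0}, {"fingers": -0.1, "tx": 0.225, "ty": -0.297, "tz": 0, "turn": 0}, {"fingers": -0.1, "tx": 0, "ty": 0, "tz": 0.3, "turn": 0}, {"fingers": -0.1, "tx": 0, "ty": 0, "tz": 0.3, "turn": 0}, {"fingers": -0.1, "tx": 0, "ty": 0, "tz": 0.3, "turn": 0}, {"fingers": -0.1, "tx": 0, "ty": 0, "tz": 0, "turn": 0}, {"fingers": -0.1, "tx": 0, "ty": 0, "tz": 0, "turn": 0}]'

```text
clock: 3.02
ee_pos: [608.5, 244.4, 209.6]
eef_rot: [180.0, 0.3, 10.4]
contact_force: [0.6, -0.9, 0.3]
width: 46.4
grip_force: 0.0
```

Run:
```python
from h import *
c=cap('wrist'); save(c,'w1.png'); w=pts(c); print(r.read_state()['ee_pos'],np.linalg.inv(c['camera_from_world'])[:3,3])
px=c['pixels']; m=(px.max(2)<60)&(abs(w[...,2]-111)<12)&(abs(w[...,0]-612)<35)&(abs(w[...,1]-247)<35)
print(m.sum(),np.nanmin(w[m],0),np.nanmax(w[m],0),np.median(w[m],0)); v,u=np.where(m); print(u.mean(),v.mean())
```

```text
[610.1710188  244.97236435 211.91916746] [683.41678564 259.41962239 351.53773668]
685 [602.51596274 231.0265618  107.39139918] [619.10532327 257.21422891 120.02915549] [612.12230328 244.22820597 116.59848347]
326.2131386861314 199.5007299270073
```

View pics/w1.png

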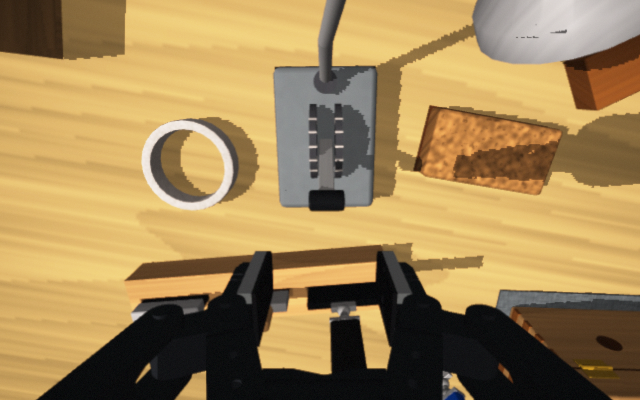

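The wrist view shows the knob at (326,200) with the fingers well aligned. I lower and pinch.

jog_arm --deltas '[{"fingers": -0.1, "tx": 0, "ty": 0, "tz": 0.3, "turn": 0}, {"fingers": -0.1, "tx": 0, "ty": 0, "tz": 0.3, "turn": 0}, {"fingers": -0.1, "tx": 0, "ty": 0, "tz": 0.3, "turn": 0}, {"fingers": -0.1, "tx": 0, "ty": 0, "tz": 0.28, "turn": 0}, {"fingers": -0.1, "tx": 0, "ty": 0, "tz": 0, "turn": 0}, {"fingers": 1, "tx": 0, "ty": 0, "tz": 0, "turn": 0}, {"fingers": 1, "tx": 0, "ty": 0, "tz": 0, "turn": 0}, {"fingers": 1, "tx": 0, "ty": 0, "tz": 0, "turn": 0}, {"fingers": 1, "tx": 0, "ty": 0, "tz": 0, "turn": 0}, {"fingers": 1, "tx": 0, "ty": 0, "tz": 0, "turn": 0}, {"fingers": 1, "tx": 0, "ty": 0, "tz": 0, "turn": 0}]' --newtons 20

```text
clock: 3.98
ee_pos: [612.2, 243.7, 96.2]
eef_rot: [179.8, -0.2, 10.4]
contact_force: [1.7, -6.4, -3.8]
width: 25.6
grip_force: 24.2
```

jog_arm --deltas '[{"fingers": 1, "tx": 0.052, "ty": 0, "tz": -0.019, "turn": 0}, {"fingers": 1, "tx": 0.052, "ty": 0, "tz": -0.015, "turn": 0}, {"fingers": 1, "tx": 0.052, "ty": 0, "tz": -0.011, "turn": 0}, {"fingers": 1, "tx": 0.052, "ty": 0, "tz": -0.008, "turn": 0}, {"fingers": 1, "tx": 0.052, "ty": 0, "tz": -0.004, "turn": 0}, {"fingers": 1, "tx": 0.05, "ty": 0, "tz": -0.001, "turn": 0}, {"fingers": 1, "tx": 0, "ty": 0, "tz": 0, "turn": 0}, {"fingers": 1, "tx": 0, "ty": 0, "tz": 0, "turn": 0}, {"fingers": 1, "tx": 0, "ty": 0, "tz": 0, "turn": 0}]'

```text
clock: 4.73
ee_pos: [642.2, 249.2, 102.6]
eef_rot: [179.8, -0.2, 10.3]
contact_force: [-0.4, -5.0, -0.8]
width: 25.5
grip_force: 23.9
```

Run:
```python
from h import *
s=r.read_state(); print(s['ee_pos'],s['contact_force'],s['width'])
a=np.radians(10.3); R=np.array([[np.cos(a),np.sin(a),0],[-np.sin(a),np.cos(a),0],[0,0,1]]); o=np.array([641,252,0])
for n in('scene','side','wrist'):
    c=cap(n); w=pts(c).reshape(-1,3); q=(w-o)@R.T
    for lo,hi in((68,76),(76,84),(84,92),(92,104)):
        m=(abs(q[:,0])<45)&(abs(q[:,1])<9)&(q[:,2]>lo)&(q[:,2]<hi)
        if m.sum(): print(n,lo,m.sum(),np.percentile(q[m,0],[0,10,50,90,100]).round(1))
im=np.hstack([cv2.resize(load('scene')['pixels'][210:330,300:420],(400,400)),cv2.resize(load('side')['pixels'][200:300,230:330],(400,400))]); cv2.imwrite('pics/lev.png',im[...,::-1])
```

```text
[642.22670894 249.22925965 102.63604878] [-0.44399875 -4.98900157 -0.79245681] 25.49784536226254
scene 68 18 [-5.7 -3.   1.4  2.6  4.9]
scene 76 18 [-6.9 -1.   1.9  3.6  4.5]
scene 84 19 [-5.8 -1.7  0.8  2.6  2.8]
scene 92 16 [-1.9 -0.6  0.5  2.   2.5]
side 68 10 [-6.5 -6.4 -3.8  1.4  2.1]
side 76 8 [-6.9 -6.6 -2.1  0.9  1.1]
side 84 9 [-7.7 -7.4 -5.4  0.   0.6]
side 92 2 [-7.9 -7.9 -7.9 -7.9 -7.9]
wrist 68 138 [1.1 1.6 1.9 2.3 2.6]
wrist 76 165 [0.3 0.9 1.4 1.9 2.4]
wrist 84 185 [-0.1  0.4  0.9  1.3  1.7]
wrist 92 328 [-1.2 -0.2  0.3  0.8  1.3]
```

View pics/lev.png

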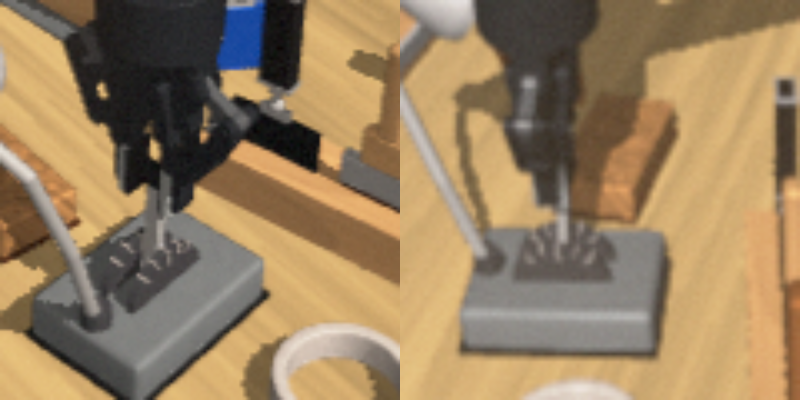

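The crops show the lever nearly upright between the fingers. The wrist depth says about -0.06 rad, so I nudge it forward, release and rise.

jog_arm --deltas '[{"fingers": 1, "tx": 0.02, "ty": 0, "tz": 0, "turn": 0}, {"fingers": 1, "tx": 0.02, "ty": 0, "tz": 0, "turn": 0}, {"fingers": 1, "tx": 0, "ty": 0, "tz": 0, "turn": 0}, {"fingers": 1, "tx": 0, "ty": 0, "tz": 0, "turn": 0}, {"fingers": 1, "tx": 0, "ty": 0, "tz": 0, "turn": 0}]'

```text
clock: 5.3
ee_pos: [645.3, 249.8, 102.6]
eef_rot: [179.8, -0.1, 10.3]
contact_force: [-1.0, -5.4, 0.0]
width: 25.4
grip_force: 23.9
```

Run:
```python
from h import *
s=r.read_state(); print(s['ee_pos'],s['contact_force'],s['width'])
a=np.radians(10.3); R=np.array([[np.cos(a),np.sin(a),0],[-np.sin(a),np.cos(a),0],[0,0,1]]); o=np.array([641,252,0])
c=cap('wrist'); w=pts(c).reshape(-1,3); q=(w-o)@R.T
m=(abs(q[:,0])<45)&(abs(q[:,1])<4)&(q[:,2]>68)&(q[:,2]<102)
print(np.polyfit(q[m,2],q[m,0],1))
# same face at start, from w1 is occluded; scene at start:
```

```text
[645.30279185 249.81619741 102.61212955] [-0.99627963 -5.35954681  0.03698977] 25.396796223247872
[-0.0282965   5.31572375]
```

jog_arm --deltas '[{"fingers": -0.1, "tx": 0, "ty": 0, "tz": 0, "turn": 0}, {"fingers": -0.1, "tx": 0, "ty": 0, "tz": 0, "turn": 0}, {"fingers": -0.1, "tx": 0, "ty": 0, "tz": 0, "turn": 0}, {"fingers": -0.1, "tx": 0, "ty": 0, "tz": 0, "turn": 0}, {"fingers": -0.1, "tx": 0, "ty": 0, "tz": -0.2, "turn": 0}, {"fingers": -0.1, "tx": 0, "ty": 0, "tz": -0.4, "turn": 0}, {"fingers": -0.1, "tx": 0, "ty": 0, "tz": -0.4, "turn": 0}, {"fingers": -0.1, "tx": -0.3, "ty": 0, "tz": -0.2, "turn": 0}, {"fingers": -0.1, "tx": -0.3, "ty": 0, "tz": 0, "turn": 0}, {"fingers": -0.1, "tx": 0, "ty": 0, "tz": 0, "turn": 0}, {"fingers": -0.1, "tx": 0, "ty": 0, "tz": 0, "turn": 0}]'

```text
clock: 6.27
ee_pos: [584.0, 241.1, 220.4]
eef_rot: [-180.0, -0.1, 10.4]
contact_force: [1.6, -0.3, 1.1]
width: 46.9
grip_force: 0.0
```

Run:
```python
from h import *
s=r.read_state(); print(s['ee_pos'],s['eef_rot'],s['contact_force'],s['width'])
a=np.radians(10.3); R=np.array([[np.cos(a),np.sin(a),0],[-np.sin(a),np.cos(a),0],[0,0,1]]); o=np.array([641,252,0])
for n in('scene','side','wrist'):
    c=cap(n); w=pts(c).reshape(-1,3); q=(w-o)@R.T
    k=(abs(q[:,0])<40)&(abs(q[:,1])<20)&(q[:,2]>106)&(q[:,2]<130)
    d=(abs(q[:,0])<45)&(abs(q[:,1])<18)&(q[:,2]>50)&(q[:,2]<56)
    m=(abs(q[:,0])<45)&(abs(q[:,1])<4)&(q[:,2]>70)&(q[:,2]<104)
    print(n,'knob',q[k].min(0).round(1),q[k].max(0).round(1),'disc',np.percentile(q[d,0],[2,98]).round(1),'slope',np.polyfit(q[m,2],q[m,0],1).round(3))
```

```text
[583.99781196 241.10781877 220.37776873] [-1.79977426e+02 -5.75998190e-02  1.03658558e+01] [ 1.58649473 -0.26654272  1.1167276 ] 46.93480563966889
scene knob [-12.4 -14.6 106.2] [  9.4  13.6 125.3] disc [-22.8  30. ] slope [-0.022  3.977]
side knob [-10.3 -14.8 109.5] [  4.8  12.9 124.8] disc [-24.9  25.8] slope [-0.034  0.984]Traceback (most recent call last):
  File "<stdin>", line 9, in <module>
    raise TypeError("expected non-empty vector for x")
TypeError: expected non-empty vector for x
```

jog_arm --deltas '[{"fingers": -0.1, "tx": 0, "ty": 0, "tz": -0.1, "turn": -0.0755}, {"fingers": -0.1, "tx": 0, "ty": 0, "tz": -0.1, "turn": -0.0755}, {"fingers": -0.1, "tx": 0, "ty": 0, "tz": 0, "turn": -0.0755}, {"fingers": -0.1, "tx": 0, "ty": 0, "tz": 0, "turn": -0.0755}, {"fingers": -0.1, "tx": 0, "ty": 0, "tz": 0, "turn": -0.0755}, {"fingers": -0.1, "tx": 0, "ty": 0, "tz": 0, "turn": -0.0755}, {"fingers": -0.1, "tx": 0, "ty": 0, "tz": 0, "turn": -0.0755}, {"fingers": -0.1, "tx": 0, "ty": 0, "tz": 0, "turn": -0.0755}, {"fingers": -0.1, "tx": 0, "ty": 0, "tz": 0, "turn": -0.0755}, {"fingers": -0.1, "tx": 0, "ty": 0, "tz": 0, "turn": -0.0755}, {"fingers": -0.1, "tx": 0, "ty": 0, "tz": 0, "turn": -0.0755}, {"fingers": -0.1, "tx": 0, "ty": 0, "tz": 0, "turn": -0.0755}]'

```text
clock: 7.42
ee_pos: [586.6, 241.2, 238.1]
eef_rot: [-180.0, 0.0, 92.2]
contact_force: [0.4, -0.2, 0.2]
width: 47.1
grip_force: 0.0
```

jog_arm --deltas '[{"fingers": -0.1, "tx": 0, "ty": 0, "tz": 0, "turn": -0.0755}, {"fingers": -0.1, "tx": 0, "ty": 0, "tz": 0, "turn": -0.0725}, {"fingers": -0.1, "tx": -0.03, "ty": -0.312, "tz": 0, "turn": 0}, {"fingers": -0.1, "tx": -0.03, "ty": -0.312, "tz": 0, "turn": 0}, {"fingers": -0.1, "tx": -0.03, "ty": -0.312, "tz": 0, "turn": 0}, {"fingers": -0.1, "tx": 0, "ty": 0, "tz": 0, "turn": 0}, {"fingers": -0.1, "tx": 0, "ty": 0, "tz": 0, "turn": 0}]'

```text
clock: 8.0
ee_pos: [496.9, 207.5, 238.7]
eef_rot: [-180.0, 0.0, 105.2]
contact_force: [0.8, 0.2, -0.4]
width: 47.1
grip_force: 0.0
```

Run:
```python
from h import *
s=r.read_state(); print(s['ee_pos'],s['eef_rot'],s['width'])
c=cap('wrist'); save(c,'w2.png'); w=pts(c); W=w.reshape(-1,3)
for lo,hi in((172,182),(60,72)):
    m=(abs(W[:,2]-(lo+hi)/2)<(hi-lo)/2)&(np.hypot(W[:,0]-496,W[:,1]-208)<45)
    if m.sum()>5: print(lo,m.sum(),[np.round(x,1) for x in cv2.minAreaRect(W[m][:,:2].astype(np.float32))],np.median(W[m],0).round(1))
```

```text
[496.87268058 207.4652294  238.73789613] [-1.79954166e+02  8.21544427e-04  1.05168534e+02] 47.08194180433757
172 922 [array([496.2, 206.2]), array([14.6, 27.5]), np.float64(15.5)] [496.  207.3 175.4]
60 272 [array([490.2, 226.2]), array([ 8.4, 28.1]), np.float64(15.2)] [489.7 228.2  67.4]
```

View pics/w2.png

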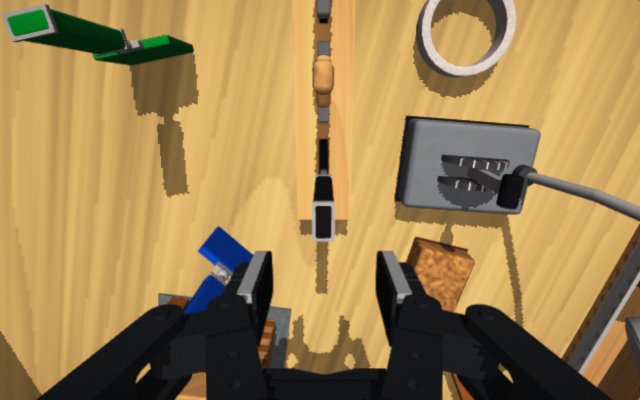

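The wrist view shows the dark handle's end at (323,222), yaw 15.4°, between the fingers. I lower and grip.

jog_arm --deltas '[{"fingers": -0.1, "tx": 0, "ty": 0, "tz": 0.275, "turn": 0}, {"fingers": -0.1, "tx": 0, "ty": 0, "tz": 0.275, "turn": 0}, {"fingers": -0.1, "tx": 0, "ty": 0, "tz": 0.275, "turn": 0}, {"fingers": -0.1, "tx": 0, "ty": 0, "tz": 0.275, "turn": 0}, {"fingers": -0.1, "tx": 0, "ty": 0, "tz": 0, "turn": 0}, {"fingers": 1, "tx": 0, "ty": 0, "tz": 0, "turn": 0}, {"fingers": 1, "tx": 0, "ty": 0, "tz": 0, "turn": 0}, {"fingers": 1, "tx": 0, "ty": 0, "tz": 0, "turn": 0}, {"fingers": 1, "tx": 0, "ty": 0, "tz": 0, "turn": 0}, {"fingers": 1, "tx": 0, "ty": 0, "tz": 0, "turn": 0}, {"fingers": 1, "tx": 0, "ty": 0, "tz": 0, "turn": 0}, {"fingers": 1, "tx": 0, "ty": 0, "tz": 0, "turn": 0}]' --newtons 60

```text
clock: 9.05
ee_pos: [498.1, 208.1, 130.7]
eef_rot: [179.8, -0.0, 105.2]
contact_force: [-2.3, -0.2, 5.7]
width: 13.5
grip_force: 59.0
```

jog_arm --deltas '[{"fingers": 1, "tx": 0, "ty": 0, "tz": -0.1, "turn": 0}, {"fingers": 1, "tx": 0, "ty": 0, "tz": -0.1, "turn": 0}, {"fingers": 1, "tx": 0, "ty": 0, "tz": -0.1, "turn": 0}, {"fingers": 1, "tx": 0, "ty": 0, "tz": -0.15, "turn": 0}, {"fingers": 1, "tx": 0, "ty": 0, "tz": -0.2, "turn": 0}, {"fingers": 1, "tx": 0, "ty": 0, "tz": -0.2, "turn": 0}, {"fingers": 1, "tx": 0, "ty": 0, "tz": -0.2, "turn": 0}, {"fingers": 1, "tx": 0, "ty": 0, "tz": -0.2, "turn": 0}, {"fingers": 1, "tx": 0, "ty": 0, "tz": -0.15, "turn": 0}, {"fingers": 1, "tx": 0, "ty": 0, "tz": 0, "turn": 0}, {"fingers": 1, "tx": 0, "ty": 0, "tz": 0, "turn": 0}]'

```text
clock: 9.97
ee_pos: [498.2, 208.0, 270.6]
eef_rot: [179.8, -0.0, 105.2]
contact_force: [-0.3, 0.3, -1.6]
width: 13.5
grip_force: 58.5
```

jog_arm --deltas '[{"fingers": 1, "tx": -0.1, "ty": 0.01, "tz": 0, "turn": 0}, {"fingers": 1, "tx": -0.2, "ty": 0.01, "tz": 0, "turn": 0}, {"fingers": 1, "tx": -0.3, "ty": 0.01, "tz": 0, "turn": 0}, {"fingers": 1, "tx": -0.3, "ty": 0.01, "tz": 0, "turn": 0}, {"fingers": 1, "tx": -0.3, "ty": 0.01, "tz": 0, "turn": 0}, {"fingers": 1, "tx": -0.3, "ty": 0.01, "tz": 0, "turn": 0}, {"fingers": 1, "tx": -0.3, "ty": 0.01, "tz": 0, "turn": 0}, {"fingers": 1, "tx": -0.3, "ty": 0.01, "tz": 0, "turn": 0}, {"fingers": 1, "tx": -0.3, "ty": 0.01, "tz": 0, "turn": 0}, {"fingers": 1, "tx": -0.25, "ty": 0, "tz": 0, "turn": 0}, {"fingers": 1, "tx": -0.11, "ty": 0, "tz": 0, "turn": 0}]'

```text
clock: 10.88
ee_pos: [578.3, -60.3, 267.2]
eef_rot: [-179.8, 0.0, 105.0]
contact_force: [-0.4, 0.3, -0.8]
width: 13.4
grip_force: 58.5
```

jog_arm --deltas '[{"fingers": 1, "tx": 0, "ty": 0, "tz": 0, "turn": -0.04}, {"fingers": 1, "tx": 0, "ty": 0, "tz": 0, "turn": -0.06}, {"fingers": 1, "tx": 0, "ty": 0, "tz": 0, "turn": -0.06}, {"fingers": 1, "tx": 0, "ty": 0, "tz": 0, "turn": -0.06}, {"fingers": 1, "tx": 0, "ty": 0, "tz": 0, "turn": -0.06}, {"fingers": 1, "tx": 0, "ty": 0, "tz": 0, "turn": -0.06}, {"fingers": 1, "tx": 0, "ty": 0, "tz": 0, "turn": -0.043}, {"fingers": 1, "tx": 0, "ty": 0, "tz": 0, "turn": -0.03}, {"fingers": 1, "tx": 0, "ty": 0, "tz": 0, "turn": 0}, {"fingers": 1, "tx": 0, "ty": 0, "tz": 0, "turn": 0}]'

```text
clock: 11.72
ee_pos: [577.6, -56.1, 268.0]
eef_rot: [-179.9, -0.1, 142.3]
contact_force: [-0.2, 0.7, -0.7]
width: 13.6
grip_force: 58.5
```

Run:
```python
from h import *
s=r.read_state(); print(s['ee_pos'],s['eef_rot'],s['width'],s['contact_force'])
C={n:cap(n) for n in('scene','side','wrist')}
for n in('scene','side','wrist'): save(C[n],n+'3.png')
a=np.radians(7.4); R=np.array([[np.cos(a),np.sin(a),0],[-np.sin(a),np.cos(a),0],[0,0,1]]); o=np.array([576.4,-59.5,0])
for n in('scene','side','wrist'):
    W=pts(C[n]).reshape(-1,3); q=(W-o)@R.T
    m=(abs(q[:,0])<60)&(q[:,1]<-200)&(q[:,1]>-420)&(q[:,2]>30)&(q[:,2]<125)
    if m.sum()<10: continue
    print(n,'cam x',np.percentile(q[m,0],[1,50,99]).round(1),'y',np.percentile(q[m,1],[1,50,90,99]).round(1),'z',q[m,2].max().round(1))
    f=m&(q[:,1]>np.percentile(q[m,1],97)-6)&(q[:,2]>40); print('  front',q[f].mean(0).round(1),np.percentile(q[f],[2,98],axis=0).round(1),f.sum())
    px=C[n]['pixels'].reshape(-1,3)
    g=(np.hypot(q[:,0],q[:,1])<48)&(q[:,2]>150)&(q[:,2]<202)
    if g.sum()>20: print('  glassrect',[np.round(x,1) for x in cv2.minAreaRect(W[g][:,:2].astype(np.float32))],W[g].mean(0).round(1),g.sum())
```

```text
[577.62606873 -56.06297352 268.04011822] [-1.79945375e+02 -1.17182434e-01  1.42281495e+02] 13.589789334679178 [-0.19633815  0.67635352 -0.65803561]
scene cam x [-49.5  13.8  58.7] y [-387.  -355.2 -312.9 -308.8] z 118.0
  front [   1.7 -312.5   65.3] [[ -22.2 -316.1   42.1]
 [  25.2 -308.3   88.5]] 185
  glassrect [array([580.1, -54.4]), array([16.6, 70.3]), np.float64(50.2)] [580.1 -53.8 176.3] 524
side cam x [-53.1  -9.9  57. ] y [-382.9 -349.  -313.8 -310.5] z 117.2
  front [  -1.1 -314.3   66.3] [[ -26.3 -317.2   44.5]
 [  22.9 -310.2   88.8]] 106
  glassrect [array([580. , -55.6]), array([10.5, 74.1]), np.float64(56.2)] [576.  -52.5 176.5] 225
wrist cam x [-53.8 -34.9  -4.8] y [-384.6 -347.9 -314.  -312.8] z 105.7
  front [ -15.5 -314.1   63.1] [[ -25.  -318.1   41.7]
 [  -3.7 -312.4   84.7]] 418
  glassrect [array([559.8, -48.1]), array([ 7.9, 31.3]), np.float64(36.3)] [551.5 -37.5 179.4] 180
```

View pics/scene3.png

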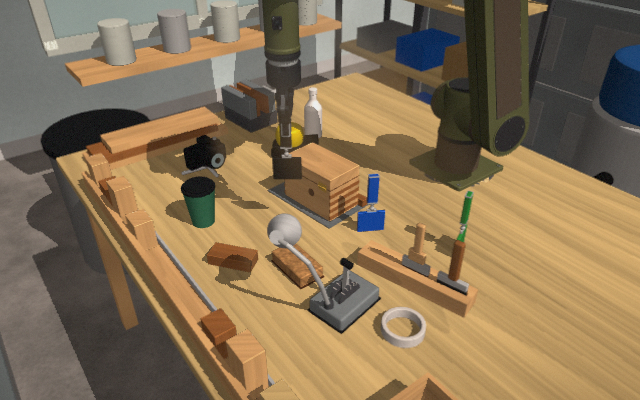

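The scene picture shows the lever upright and the mirror held at (288,168), above its place behind the box. The lens lies on the planned line (0.3 mm sideways, z 65). I lower by 110 mm.

jog_arm --deltas '[{"fingers": 1, "tx": 0, "ty": 0, "tz": 0.1, "turn": 0}, {"fingers": 1, "tx": 0, "ty": 0, "tz": 0.15, "turn": 0}, {"fingers": 1, "tx": 0, "ty": 0, "tz": 0.2, "turn": 0}, {"fingers": 1, "tx": 0, "ty": 0, "tz": 0.2, "turn": 0}, {"fingers": 1, "tx": 0, "ty": 0, "tz": 0.2, "turn": 0}, {"fingers": 1, "tx": 0, "ty": 0, "tz": 0.15, "turn": 0}, {"fingers": 1, "tx": 0, "ty": 0, "tz": 0.1, "turn": 0}, {"fingers": 1, "tx": 0, "ty": 0, "tz": 0, "turn": 0}, {"fingers": 1, "tx": 0, "ty": 0, "tz": 0, "turn": 0}, {"fingers": 1, "tx": 0, "ty": 0, "tz": 0, "turn": 0}, {"fingers": 1, "tx": 0, "ty": 0, "tz": 0, "turn": 0}]'

```text
clock: 12.78
ee_pos: [579.4, -56.4, 160.3]
eef_rot: [179.9, 0.1, 142.3]
contact_force: [0.7, 1.2, -0.7]
width: 13.2
grip_force: 58.4
```

Run:
```python
from h import *
s=r.read_state(); print(s['ee_pos'],s['eef_rot'],s['width'],s['grip_force'],s['contact_force'])
C={n:cap(n) for n in('scene','side')}
for n in C:
    W=pts(C[n]).reshape(-1,3)
    g=(np.hypot(W[:,0]-577,W[:,1]+57)<48)&(W[:,2]>37)&(W[:,2]<93); p=W[g]
    print(n,g.sum(),'z',np.percentile(p[:,2],[0,2,98,100]).round(1))
    for _ in range(5):
        nn=np.linalg.svd(p-p.mean(0),full_matrices=False)[2][2]; d=(p-p.mean(0))@nn; p=p[abs(d)<max(2.5,1.5*d.std())]
    nn*=np.sign(nn[0]); print('  back normal',nn.round(3),'yaw',np.degrees(np.arctan2(nn[1],nn[0])).round(1),'tilt',np.degrees(np.arcsin(nn[2])).round(1),d.std().round(2),len(p))
    t=np.array([-nn[1],nn[0],0]); l=p@t; print('  width mid',(p.mean(0)+t*((l.min()+l.max())/2-l.mean())).round(1),np.ptp(l).round(1))
a=np.radians(10.3); R=np.array([[np.cos(a),np.sin(a),0],[-np.sin(a),np.cos(a),0],[0,0,1]]); o=np.array([641,252,0])
for n in C:
    q=(pts(C[n]).reshape(-1,3)-o)@R.T
    k=(abs(q[:,0])<40)&(abs(q[:,1])<16)&(q[:,2]>111); m=(abs(q[:,0])<30)&(abs(q[:,1])<5)&(q[:,2]>72)&(q[:,2]<106)
    print(n,'knob x',np.percentile(q[k&(q[:,2]<130)][:,0],[3,97]).round(1),'lever slope',np.polyfit(q[m,2],q[m,0],1).round(3))
```

```text
[579.42287388 -56.41769387 160.34265966] [1.79929863e+02 1.32589475e-01 1.42347175e+02] 13.174260641589663 58.424912095069885 [ 0.70143583  1.16026606 -0.65604196]
scene 487 z [37.1 39.1 91.7 92.9]
  back normal [ 0.618  0.786 -0.005] yaw 51.8 tilt -0.3 1.24 366
  width mid [582.6 -54.3  65.7] 69.6
side 200 z [37.3 38.3 92.  93. ]
  back normal [ 0.603  0.797 -0.017] yaw 52.9 tilt -1.0 1.09 171
  width mid [582.1 -55.8  65.6] 72.5
scene knob x [-5.9  7. ] lever slope [-0.01   2.721]
side knob x [-9.2  3.9] lever slope [-0.033  0.795]
```

The mirror's yaw is 52.3° against 52.4° wanted, tilt is under 1°, the glass centre is about 2 mm from the target, and the lever is within about 0.04 rad of upright. I hand it in.

```bash
python3 -c "
from workcell import sign_off
print(sign_off())"
```

```text
the job is handed in; nothing more can be done
None
```

I handed the job in with the lever upright (within about 0.04 rad) and the mirror still held behind the box at 45°, glass centre within about 2 mm of its place by camera; sign-off returned no verdict.

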